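# Unclip the weight case and set the check weight on the balance

## Robot

A 6-joint arm with a two-finger parallel gripper is mounted at the origin on the work surface; the furniture and walls round the work are solid. World frame = base frame: x ahead of the robot, y to its left, z up, the work surface at z = 0. Lengths are in m, angles in rad, forces in N, time in s.
With the tool pointing down it reaches from about 0.25 to 0.8 m from the base axis. Payload 3.9 kg.
Tool frame: the origin (TCP) lies on the centre line of the jaws, within the pads' length; the fingertips stand 19 mm ahead of it and the grasp point (between the pads) is the TCP; z points along the fingers, y is the line along which they close (so a half turn about z gives the same grasp; the last joint's range is limited). The gripper opens to 85 mm and grips with 20 to 120 N. Pads are 22 mm wide; open, the fingers measure 114 mm over their backs; the gripper's body (76 mm by 85 mm) begins 54 mm behind the grasp point. The pads swing forward as they close: fully open they stand 13 mm farther back than shut.
Start: joints at [1.316, 0.26, -0.138, 1.173, 0, 1.571], TCP at [0.132, 0.508, 0.25] pointing down, gripper open.
Joint ranges: [-2.78, 2.78], [-0.83, 1.72], [-1.28, 1.37], [-1.9, 2.12], [-1.57, 1.48], [-3.14, 3.14]. Speed limits (rad/s): [2.57, 2.57, 3.14, 3.14, 3.14, 3.14].

## Interface

Orientations are given as a unit quaternion [w, x, y, z].
In Python, from cell import observe, get_image, calibration, finish_job gives the robot as it stands. The module is installed in compiled form; this text tells all that it offers.
- The arm moves only by the tool drive_tool, never from a script. Its argument "moves" is one flat list of numbers, 6 for each row, row after row: the shift along the tool's x, y, z scaled (see below), then the turn, a rotation vector about the tool's x, y, z scaled (see below). A call has exactly 10 rows; each row is the pose to reach, as a shift and turn from the pose commanded when the call began, along the tool's axes at that moment, turning the shorter way round; what a row does not reach only later rows make up. The controller multiplies each number of a shift by 0.15 m and each number of a turn by pi rad. A row lasts 1/12 s, in which the tool goes at most 41.7 mm and 7.16 degrees, less where a joint would pass 70% of its speed; a pose out of reach is approached as far as the arm can. A call with a number of a shift or a turn outside -1 to 1 is refused whole. A call with a gripper value outside its range is refused whole. "fingers" is the gripper command: -1 is fully open, 1 is shut, values between are in proportion, set as the call begins (left out, the last holds). The fingers move at their own pace and stop on an object; "grip_force" is the grip in N (left out, the last holds). Time passes only in rows, so rows that repeat a pose let the fingers close, or fill a call up. It gives the time, the measured TCP pose, the force, the opening and the grip force at its end, in the units of the state.
- observe(): the state, without advancing time (a new reading comes with each control period).
- get_image(name): name is "scene" or "side" or "wrist"; returns the picture (480x640x3 uint8, red, green, blue); there is no depth.
- calibration(name): a dict with "camera_matrix" (3x3 intrinsics, pixels), "rvec" (rotation vector, rad) and "tvec" (3), from world to camera coordinates, as OpenCV has them; the wrist camera has in their place "mount" (4x4, takes a point from camera to tool coordinates, whose origin is the TCP and whose axes are the flange's). Camera axes: x right, y down, z forward; pixel columns grow to the right and rows downward; lengths in m; the calibration is good to about 2 mm. A picture is of the moment at which its call begins: read the wrist's pose just before it. calibration takes no time and is no camera call.
- finish_job(): hands the job in; it is judged then, once.
The state is a dict: "clock": time; "joint_positions": joint angles; "qvel": joint speeds; "tau": joint torques, N m; "tool_pos": TCP position; "tool_rot": TCP orientation; "ft_force": force on the tool from outside, world axes, zero at the start; "ft_torque": the same for the moment, N m; "grip_width": finger opening in m; "finger_force": force on a finger pad.
Only numpy, scipy, OpenCV 4.12 (cv2) and the standard library are available. Lean on these libraries where they do the work, as an engineer would, in place of code of your own. Each camera call takes 0.05 s, during which the arm holds its last target. There are 200 camera calls.

## Task

Get the balance ready for its daily check: press the thumb tabs of the two sprung clips at the ends of the weight case so that both flip off the lid and stay open, then lift the lid off by its handle and lay it flat, right way up, on the bench clear of the case. Take the largest weight out of the case and stand it upright in the middle of the balance pan. Set the lid and the weight down rather than dropping them, leave the two smaller weights in their wells, and do not shift the things standing round about.

Things in the scene. Friction and masses are not known exactly. Their poses are not given: they have to be found in the camera images.
- case: Base of a grey plastic weight-set case, 120 mm (its x) by 170 mm (its y), fixed on the bench. Origin: centre of its underside, z up. Rim 36 mm above the bench; a lip inside the lid's walls stands up to 42 mm. Inside, a dark insert (top 28 mm above the bench) has three round wells in a row along y. The clips sit on its two short end faces, +y (left) and -y (right).
- case_rim (a point): Centre of the case's rim plane, 36 mm above the bench: the lid's origin lies here while the lid is on.
- well_large (a point): Centre of the floor of the largest weight's well, 18 mm above the bench, at y = +40 mm in the case (the smaller weights' wells: y = -12 and -48 mm). The wells are 10 mm deep; their mouths are 28 mm above the bench.
- clip_left (a joint): Steel bale clip on the case's +y end, hinged 7 mm outside the end face, 20 mm above the bench, axis along the case's x. 0 rad: closed, nose over the lid's flange; grows as the tab swings out and down to the stop at 1.2 (open). Sprung over-centre: under about 0.5 rad it springs shut, beyond it throws itself open and stays. Pressing the tab straight down takes about 10 N and 15 to 20 mm of travel.
- clip_right (a joint): The same clip on the case's -y end; same values and behaviour.
- tab_left (a point): Middle of the upper face of the left clip's flared thumb tab; clip closed: 27 mm out from the case's end face, about 53 mm above the bench. The tab is 44 mm wide (along the case's x), reaches from 12 to 35 mm outside the end face and slopes up outward by 27 degrees. Moves with the clip. With the clip open its nose stands up to 34 mm above the bench there: press no lower.
- tab_right (a point): The same point on the right clip.
- lid: The loose grey lift-off lid (0.25 kg or so), a cover 120 mm by 170 mm with a 6 mm flange round its lower edge (132 x 182 mm over the flange), 38 mm high without its handle. Origin: centre of its lower edge plane, z up, axes along the case's at the start; lying right way up on the bench its origin is at bench height.
- lid_handle (a point): Centre of the black bar handle on the lid: 63 mm above the lid's lower edge, 25 mm above its top; the bar runs along the lid's y, 88 mm long, 12 mm wide (lid's x), 14 mm high, with a post near each end and 58 mm clear between the posts.
- weight_large: The largest weight of the set, steel-coloured, 0.2 kg, 50 mm high, with a cylindrical body 28 mm across and a knob on top. Origin: centre of its underside. It stands in its well 10 mm deep, so 40 mm of it shows above the insert.
- weight_mid: Middle weight, 19 mm across, 34 mm high, in its well. Stays there.
- weight_small: Smallest weight, 14 mm across, 26 mm high, in its well. Stays there.
- balance: White bench balance, 184 mm (its x) by 152 mm (its y), fixed on the bench; origin: centre of its underside. Its keys and blank display face its -x side; the body is 45 mm high, the pan higher.
- pan (a point): Centre of the upper face of the balance's flat round steel pan: 120 mm across, 62 mm above the bench, 22 mm behind (+x of) the balance's middle.
- tube_rack: Bystander: orange rack of small tubes, 65 x 160 x 42 mm; origin at its underside.
- reagent_bottle: Bystander: white screw-cap bottle with a blue cap, 70 mm across, 135 mm high; origin at its underside.

How it is judged:
By the outcome, as a careful person would: the job done as asked, in the order asked, and still so for the second after the job is handed in, with the robot touching nothing.
It also fails if it takes over 56 s, if anything falls off the work surface, if the arm or the gripper's body presses on something with over 40 N, if the wrist force passes 120 N, or if a joint passes its speed limit or range.

## Working session

There is one attempt and no reset: what is moved stays moved. The work goes in short steps, Python scripts to look and compute and a tool call to move; the robot and the scene stay as the last step left them, time stands still between calls to the robot, and variables do not carry over. Pictures are saved under pics/ and viewed, at most 11 in all, crops included, and the job is handed in when it is done.

Besides the shell and the picture viewer there is one more tool, called after "Emit:" as name(argument=value, ...), one argument or row to a line, values as JSON. drive_tool: Moves the arm, as the interface text tells. Shifts and turns lie within -1 to 1; 1 stands for 0.15 m of shift or pi rad of turn. Its arguments: {"type":"object","properties":{"moves":{"type":"array"},"fingers":{"type":"number"},"grip_force":{"type":"number"}},"required":["moves"]}

```bash
mkdir -p pics
python3 - <<'E'
from cell import *
import cv2,numpy as np
print(observe())
for n in("scene","side"):
    cv2.imwrite(f"pics/{n}0.png",get_image(n)[:,:,::-1]); print(n,calibration(n))
print(calibration("wrist"))
E
```

```text
{'clock': 0.0, 'joint_positions': array([ 1.31600395e+00,  2.60676872e-01, -1.39381901e-01,  1.17270203e+00,
       -1.94093860e-05,  1.57079884e+00]), 'qvel': array([-5.16559089e-05, -2.34808990e-04,  9.69045500e-04, -5.26180323e-05,
        1.04495031e-03,  1.65237871e-03]), 'tau': array([ 1.97957743e-03, -4.05679750e+01,  2.53921098e+01,  1.89153658e-02,
        7.16771274e-05,  8.01648614e-07]), 'tool_pos': array([0.13216498, 0.50741942, 0.24946376]), 'tool_rot': array([-1.15168163e-04,  1.27053041e-01,  9.91895438e-01, -9.75513186e-04]), 'ft_force': array([ 0.64058757, -0.40373846,  0.24134657]), 'ft_torque': array([ 0.00600121, -0.03243787,  0.02906892]), 'finger_force': 0.0, 'grip_width': 0.08518521186363134}
scene {'camera_matrix': array([[451.79345459,   0.        , 317.46814124],
       [  0.        , 451.79345459, 241.74383055],
       [  0.        ,   0.        ,   1.        ]]), 'rvec': array([ 1.8795902 , -0.8465247 ,  0.54100199]), 'tvec': array([-0.36357994,  0.2848077 ,  0.74318836])}
side {'camera_matrix': array([[558.61702033,   0.        , 321.88423175],
       [  0.        , 558.61702033, 233.09411565],
       [  0.        ,   0.        ,   1.        ]]), 'rvec': array([ 2.28179879,  1.12946496, -0.37685703]), 'tvec': array([-0.36495897, -0.30443535,  1.58884025])}
{'camera_matrix': array([[411.89464451,   0.        , 320.06334218],
       [  0.        , 411.89464451, 242.85138756],
       [  0.        ,   0.        ,   1.        ]]), 'mount': array([[-6.52528443e-04, -9.65122775e-01, -2.61796876e-01,
         6.62085230e-02],
       [ 9.99999733e-01, -7.15878487e-04,  1.46611237e-04,
        -2.62081947e-04],
       [-3.28912595e-04, -2.61796710e-01,  9.65122984e-01,
        -1.23523811e-01],
       [ 0.00000000e+00,  0.00000000e+00,  0.00000000e+00,
         1.00000000e+00]])}
```

View pics/scene0.png

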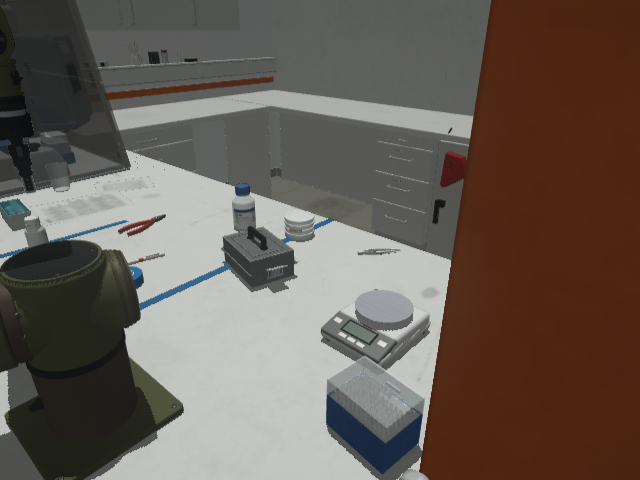

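View pics/side0.png

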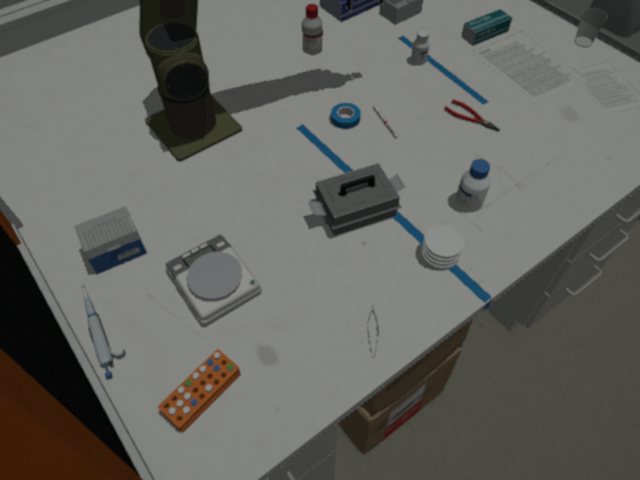

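```bash
cat > h.py <<'E'
from cell import *
import cv2,numpy as np
from scipy.spatial.transform import Rotation as R
def cam(n):
    c=calibration(n)
    if n=="wrist":
        s=observe();q=s['tool_rot'];T=np.eye(4);T[:3,:3]=R.from_quat(q[[1,2,3,0]]).as_matrix();T[:3,3]=s['tool_pos']
        W=T@c['mount'];return c['camera_matrix'],W[:3,:3].T,-W[:3,:3].T@W[:3,3]
    return c['camera_matrix'],cv2.Rodrigues(c['rvec'])[0],c['tvec']
def back(C,u,v,z):
    K,r,t=C;d=r.T@np.linalg.inv(K)@[u,v,1];o=-r.T@t
    return (o+d*(z-o[2])/d[2]).round(4)
def proj(C,p):
    K,r,t=C;q=K@(r@np.array(p)+t);return (q[:2]/q[2]).round(1)
def rel(target,ang=None):
    "shift in tool axes from present pose, in units of 0.15 m"
    s=observe();M=R.from_quat(s['tool_rot'][[1,2,3,0]]).as_matrix()
    return (M.T@(np.array(target)-s['tool_pos'])/.15).round(3)
E
python3 - <<'E'
from h import *
S=cam("side");C=cam("scene")
for n,c,u,v,z in [("hA",S,342,188,.106),("hB",S,374,180,.106),("lidTL",S,317,180,.074),("lidTR",S,381,166,.074),("lidBR",S,398,199,.074),("lidBL",S,329,218,.074),("tabL",S,398,183,.053),("tabR",S,317,207,.053),("pan",S,214,274,.062),("balTL",S,167,268,.04),("balTR",S,222,237,.04),("balBR",S,260,286,.04),("balBL",S,205,315,.04),("bottle cap",S,481,167,.135),("rackL",S,160,405,.042),("rackR",S,220,351,.042),("rack2",S,240,370,.042),("plates",S,441,255,0),("tweez",S,373,310,0),("penA",S,375,107,0),("penB",S,395,135,0),("tape",S,346,118,0),
("box",S,145,245,.0),
 ("hA",C,248,228,.106),("hB",C,267,247,.106),("pan",C,384,308,.062),("bottlecap",C,242,188,.135)]:print(n,back(c,u,v,z))
E
```

```text
hA [0.5099 0.1302 0.106 ]
hB [0.5364 0.206  0.106 ]
lidTL [0.4311 0.1158 0.074 ]
lidTR [0.4908 0.2707 0.074 ]
lidBR [0.5966 0.2325 0.074 ]
lidBL [0.5423 0.067  0.074 ]
tabL [0.5462 0.2808 0.053 ]
tabR [0.4853 0.0748 0.053 ]
pan [ 0.5052 -0.2215  0.062 ]
balTL [ 0.4131 -0.293   0.04  ]
balTR [ 0.414  -0.1498  0.04  ]
balBR [ 0.5794 -0.1528  0.04  ]
balBL [ 0.5683 -0.2851  0.04  ]
bottle cap [0.676  0.4125 0.135 ]
rackL [ 0.6854 -0.4515  0.042 ]
rackR [ 0.6594 -0.3027  0.042 ]
rack2 [ 0.7184 -0.2922  0.042 ]
plates [0.7458 0.2454 0.    ]
tweez [0.7603 0.0221 0.    ]
penA [0.2522 0.462  0.    ]
penB [0.3755 0.4302 0.    ]
tape [0.2375 0.3651 0.    ]
box [ 0.2933 -0.2987  0.    ]
hA [0.513  0.2065 0.106 ]
hB [0.4701 0.0886 0.106 ]
pan [ 0.4972 -0.227   0.062 ]
bottlecap [0.6553 0.3958 0.135 ]
```

Emit:
drive_tool(
  moves=[-1, -0.5, 0, 0, 0, -0.24, -1, -0.5, 0, 0, 0, -0.24, -1, -0.5, 0, 0, 0, -0.24, -1, -0.5, 0, 0, 0, -0.24, -1, -0.5, 0, 0, 0, -0.24, -1, -0.5, 0, 0, 0, -0.24, -1, -0.5, 0, 0, 0, -0.24, -1, -0.5, 0, 0, 0, -0.24, -1, -0.5, 0, 0, 0, -0.24, -1, -0.5, 0, 0, 0, -0.24],
  fingers=1,
)

```text
clock: 0.93
tool_pos: [0.2584, 0.3976, 0.2501]
tool_rot: [-0.0, -0.247, 0.969, -0.0]
ft_force: [-0.3, 0.3, -0.1]
grip_width: -0.0001
finger_force: 0.0
```

Run:
```python
from h import *
s=observe();print(s['clock'],s['tool_pos'],s['joint_positions'],R.from_quat(s['tool_rot'][[1,2,3,0]]).as_matrix().round(3));print(rel((.45,.15,.25)))
```

```text
0.9333 [0.25835326 0.39761087 0.25006271] [ 9.94599043e-01  1.73788259e-01 -2.52797070e-01  1.14481094e+00
 -1.90028226e-05  4.96402078e-01] [[-0.878 -0.478 -0.   ]
 [-0.478  0.878 -0.001]
 [ 0.001 -0.    -1.   ]]
[-3.340e-01 -2.061e+00  1.000e-03]
```

Emit:
drive_tool(
  moves=[-0.6, -1, 0, 0, 0, -0.23, -0.6, -1, 0, 0, 0, -0.23, -0.6, -1, 0, 0, 0, -0.23, -0.6, -1, 0, 0, 0, -0.23, -0.6, -1, 0, 0, 0, -0.23, -0.6, -1, 0, 0, 0, -0.23, -0.6, -1, 0, 0, 0, -0.23, -0.6, -1, 0, 0, 0, -0.23, -0.6, -1, 0, 0, 0, -0.23, -0.6, -1, 0, 0, 0, -0.23],
)

```text
clock: 1.77
tool_pos: [0.409, 0.3094, 0.2502]
tool_rot: [-0.0, -0.573, 0.819, -0.0]
ft_force: [-0.0, -0.3, -0.2]
grip_width: -0.0001
finger_force: 0.0
```

Run:
```python
from h import *
s=observe();print(s['clock'],s['tool_pos'],s['joint_positions'],R.from_quat(s['tool_rot'][[1,2,3,0]]).as_matrix().round(3));print(rel((.52,.24,.25)))
```

```text
1.7667 [0.40901703 0.30938673 0.25022284] [ 6.47606079e-01  2.39436503e-01 -1.66487751e-01  1.16509689e+00
 -2.01125893e-05 -5.73769976e-01] [[-0.342 -0.94  -0.   ]
 [-0.94   0.342 -0.   ]
 [ 0.     0.    -1.   ]]
[ 0.181 -0.854  0.001]
```

Emit:
drive_tool(
  moves=[0.18, -0.85, 0, 0, 0, 0, 0.18, -0.85, 0, 0, 0, 0, 0.18, -0.85, 0, 0, 0, 0, 0.18, -0.85, 0, 0, 0, 0, 0.18, -0.85, 0, 0, 0, 0, 0.18, -0.85, 0, 0, 0, 0, 0.18, -0.85, 0, 0, 0, 0, 0.18, -0.85, 0, 0, 0, 0, 0.18, -0.85, 0, 0, 0, 0, 0.18, -0.85, 0, 0, 0, 0],
)

```text
clock: 2.6
tool_pos: [0.5191, 0.2408, 0.2506]
tool_rot: [0.0, -0.574, 0.819, 0.0]
ft_force: [-0.2, -1.0, -0.8]
grip_width: -0.0001
finger_force: 0.0
```

Run:
```python
from h import *
import json
C=cam("wrist");np.savez("w1.npz",K=C[0],r=C[1],t=C[2])
im=get_image("wrist");cv2.imwrite("pics/w1.png",im[:,:,::-1]);print(observe()['tool_pos'])
```

```text
[0.51930398 0.24066011 0.2505677 ]
```

View pics/w1.png

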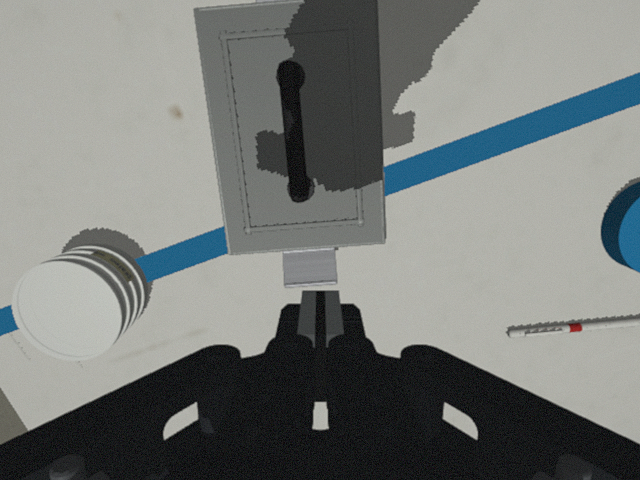

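Run:
```python
from h import *
d=np.load("w1.npz");C=(d['K'],d['r'],d['t'])
a=back(C,291,73,.106);b=back(C,301,189,.106);print(a,b,np.linalg.norm(a-b),(a+b)/2,np.degrees(np.arctan2(*(b-a)[1::-1])))
for u,v,z in[(310,268,.051),(284,287,.057),(337,287,.057),(284,250,.046),(337,250,.046),(228,255,.074),(385,242,.074),(194,10,.074)]:print(u,v,back(C,u,v,z))
```

```text
[0.5015 0.1405 0.106 ] [0.5206 0.2084 0.106 ] 0.07053523941973969 [0.51105 0.17445 0.106  ] 74.2889185415443
310 268 [0.5416 0.2783 0.051 ]
284 287 [0.5666 0.2845 0.057 ]
337 287 [0.5256 0.2994 0.057 ]
284 250 [0.5571 0.2577 0.046 ]
337 250 [0.5158 0.2727 0.046 ]
228 255 [0.5935 0.2401 0.074 ]
385 242 [0.478  0.2711 0.074 ]
194 10 [0.548  0.0784 0.074 ]
```

Run:
```python
from h import *
print(rel((.5427,.2848,.10)))
```

```text
[-0.33  -0.046  1.004]
```

Emit:
drive_tool(
  moves=[-0.33, -0.05, 0.3, 0, 0, -0.025, -0.33, -0.05, 0.5, 0, 0, -0.025, -0.33, -0.05, 1, 0, 0, -0.025, -0.33, -0.05, 1, 0, 0, -0.025, -0.33, -0.05, 1, 0, 0, -0.025, -0.33, -0.05, 1, 0, 0, -0.025, -0.33, -0.05, 1, 0, 0, -0.025, -0.33, -0.05, 1, 0, 0, -0.025, -0.33, -0.05, 1, 0, 0, -0.025, -0.33, -0.05, 1, 0, 0, -0.025],
)

```text
clock: 3.48
tool_pos: [0.5456, 0.2847, 0.103]
tool_rot: [0.002, -0.605, 0.796, -0.0]
ft_force: [-0.3, -0.1, 0.1]
grip_width: 0.0
finger_force: 0.0
```

Emit:
drive_tool(
  moves=[0, 0, 0.1, 0, 0, 0, 0, 0, 0.16, 0, 0, 0, 0, 0, 0.19, 0, 0, 0, 0, 0, 0.22, 0, 0, 0, 0, 0, 0.25, 0, 0, 0, 0, 0, 0.27, 0, 0, 0, 0, 0, 0.29, 0, 0, 0, 0, 0, 0.3, 0, 0, 0, 0, 0, 0.3, 0, 0, 0, 0, 0, 0.3, 0, 0, 0],
)

```text
clock: 4.32
tool_pos: [0.5432, 0.2834, 0.0547]
tool_rot: [-0.001, -0.605, 0.796, -0.0]
ft_force: [-0.6, 0.1, -0.6]
grip_width: 0.0002
finger_force: 0.0
```

Run:
```python
from h import *
print(observe()['tool_pos'],rel((.4813,.0632,.2)),rel((.4813,.0632,.1)));C=cam("wrist");np.savez("w2.npz",K=C[0],r=C[1],t=C[2])
cv2.imwrite("pics/w2.png",get_image("wrist")[200:400,180:460,::-1].repeat(2,0).repeat(2,1))
```

```text
[0.54321108 0.2833961  0.05474896] [ 1.527  0.006 -0.965] [ 1.525  0.006 -0.299]
```

View pics/w2.png

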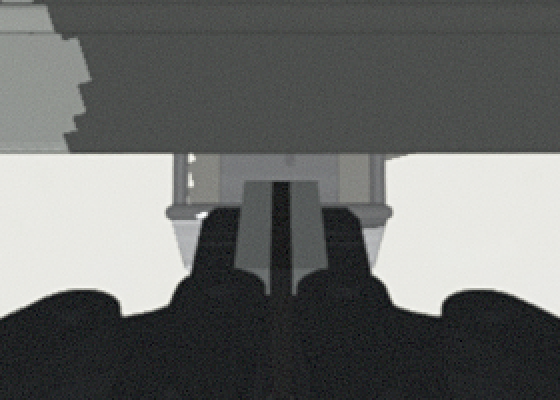

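Emit:
drive_tool(
  moves=[0, 0, -0.25, 0, 0, 0, 0, 0, -0.5, 0, 0, 0, 0.15, 0, -0.7, 0, 0, 0, 0.4, 0, -0.7, 0, 0, 0, 0.65, 0, -0.7, 0, 0, 0, 0.9, 0, -0.7, 0, 0, 0, 1, 0, -0.7, 0, 0, 0, 1, 0, -0.7, 0, 0, 0, 1, 0, -0.7, 0, 0, 0, 1, 0, -0.7, 0, 0, 0],
)

```text
clock: 5.2
tool_pos: [0.5044, 0.1401, 0.1603]
tool_rot: [0.0, -0.605, 0.796, 0.0]
ft_force: [0.3, 0.5, 0.4]
grip_width: -0.0002
finger_force: 0.0
```

Emit:
drive_tool(
  moves=[0.2, 0, 0, 0, 0, 0, 0.4, 0, 0, 0, 0, 0, 0.53, 0, 0.1, 0, 0, 0, 0.53, 0, 0.2, 0, 0, 0, 0.53, 0, 0.4, 0, 0, 0, 0.53, 0, 0.4, 0, 0, 0, 0.53, 0, 0.4, 0, 0, 0, 0.53, 0, 0.4, 0, 0, 0, 0.53, 0, 0.4, 0, 0, 0, 0.53, 0, 0.4, 0, 0, 0],
)

```text
clock: 6.03
tool_pos: [0.484, 0.0635, 0.1016]
tool_rot: [0.001, -0.606, 0.796, -0.001]
ft_force: [0.4, 0.3, 0.4]
grip_width: 0.0001
finger_force: 0.0
```

Run:
```python
from h import *
print(observe()['tool_pos'],rel((.4813,.0632,.055)))
C=cam("wrist")
for u in(-22,22):
  for v in (12,35):
    a=np.radians(-15.5);x,y=u/1e3,-(85+v)/1e3
    p=(.512+x*np.cos(a)-y*np.sin(a),.174+x*np.sin(a)+y*np.cos(a),.0454+(v-12)*.51e-3);print(proj(C,p))
cv2.imwrite("pics/w3.png",get_image("wrist")[150:450,120:520,::-1].repeat(2,0).repeat(2,1))
```

```text
[0.4840093  0.06349581 0.10160938] [0.007 0.018 0.311]
[372.1 313.1]
[377.1 275.7]
[279.3 313. ]
[275.3 275.6]
```

View pics/w3.png

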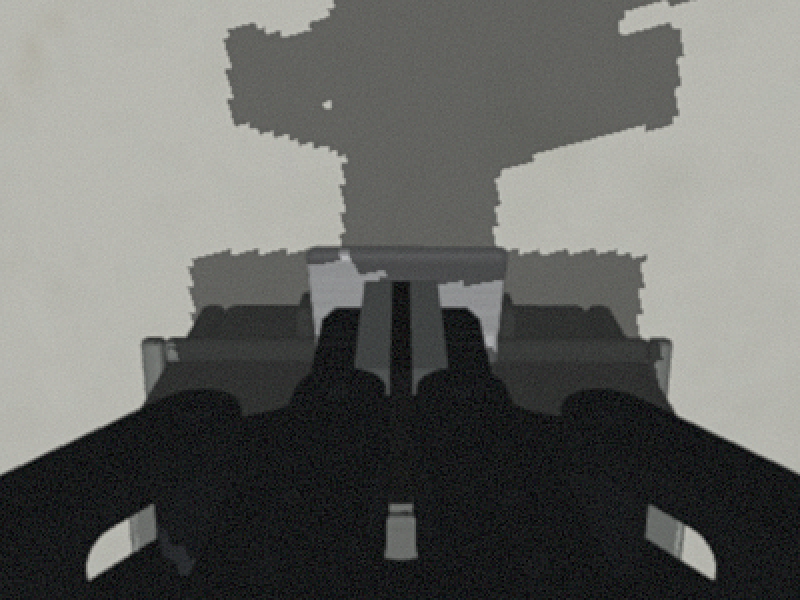

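Emit:
drive_tool(
  moves=[0, 0.01, 0.1, 0, 0, 0, 0, 0.01, 0.16, 0, 0, 0, 0, 0.01, 0.19, 0, 0, 0, 0, 0.01, 0.22, 0, 0, 0, 0, 0.01, 0.25, 0, 0, 0, 0, 0.01, 0.27, 0, 0, 0, 0, 0.01, 0.29, 0, 0, 0, 0, 0.01, 0.3, 0, 0, 0, 0, 0.01, 0.3, 0, 0, 0, 0, 0.01, 0.3, 0, 0, 0],
)

```text
clock: 6.92
tool_pos: [0.4809, 0.0634, 0.055]
tool_rot: [-0.0, -0.605, 0.796, 0.0]
ft_force: [-0.6, -0.2, -0.0]
grip_width: 0.0001
finger_force: 0.0
```

Run:
```python
from h import *
print(observe()['tool_pos'],rel((.512,.174,.16)))
cv2.imwrite("pics/w4.png",np.vstack([get_image("wrist")[200:400,160:480,::-1],get_image("side")[120:270,250:490,::-1].repeat(2,0).repeat(2,1)[:,:320]][:1]+[get_image("side")[130:250,270:430,::-1].repeat(2,0).repeat(2,1)]))
```

```text
[0.48085958 0.06343165 0.05499644] [-0.766 -0.002 -0.7  ]
```

View pics/w4.png

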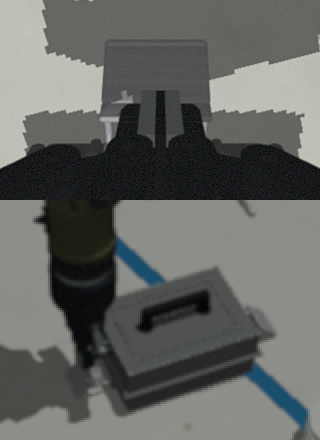

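Emit:
drive_tool(
  moves=[0, 0, -0.25, 0, 0, 0, 0, 0, -0.5, 0, 0, 0, -0.1, 0, -0.73, 0, 0, 0, -0.35, 0, -0.73, 0, 0, 0, -0.6, 0, -0.73, 0, 0, 0, -0.77, 0, -0.73, 0, 0, 0, -0.77, 0, -0.73, 0, 0, 0, -0.77, 0, -0.73, 0, 0, 0, -0.77, 0, -0.73, 0, 0, 0, -0.77, 0, -0.73, 0, 0, 0],
  fingers=0.06,
)

```text
clock: 7.9
tool_pos: [0.5114, 0.1736, 0.1645]
tool_rot: [-0.001, -0.605, 0.796, 0.0]
ft_force: [-0.4, -0.1, -0.3]
grip_width: 0.0399
finger_force: 0.0
```

Run:
```python
from h import *
print(observe()['tool_pos'],rel((.512,.174,.099)))
C=cam("wrist");a=np.radians(-15.5)
for y in(-.035,.035):print(proj(C,(.512-y*np.sin(a),.174+y*np.cos(a),.106)))
cv2.imwrite("pics/w5.png",get_image("wrist")[:,:,::-1])
```

```text
[0.51136008 0.17359292 0.16453421] [-0.004 -0.004  0.437]
[318.6 205.2]
[319.  346.1]
```

View pics/w5.png

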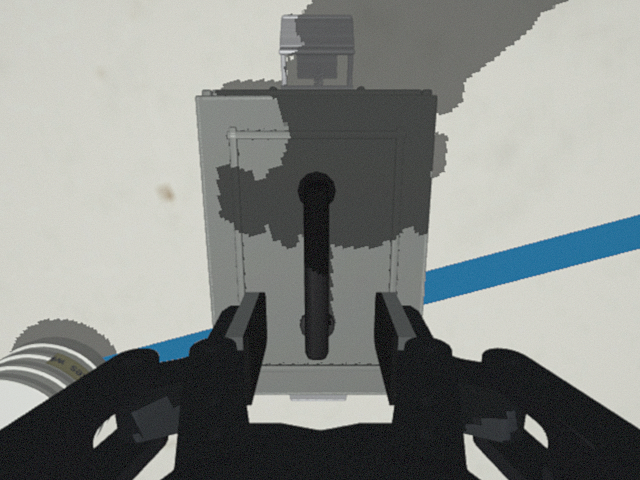

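Emit:
drive_tool(
  moves=[0.02, -0.007, 0.1, 0, 0, 0, 0.02, -0.007, 0.2, 0, 0, 0, 0.02, -0.007, 0.3, 0, 0, 0, 0.02, -0.007, 0.37, 0, 0, 0, 0.02, -0.007, 0.43, 0, 0, 0, 0.02, -0.007, 0.43, 0, 0, 0, 0.02, -0.007, 0.43, 0, 0, 0, 0.02, -0.007, 0.43, 0, 0, 0, 0.02, -0.007, 0.43, 0, 0, 0, 0.02, -0.007, 0.43, 0, 0, 0],
)

```text
clock: 8.78
tool_pos: [0.5129, 0.1716, 0.1011]
tool_rot: [0.001, -0.605, 0.796, -0.0]
ft_force: [0.7, -0.9, -0.3]
grip_width: 0.04
finger_force: 0.0
```

Emit:
drive_tool(
  moves=[0, 0, 0, 0, 0, 0, 0, 0, 0, 0, 0, 0, 0, 0, 0, 0, 0, 0, 0, 0, 0, 0, 0, 0, 0, 0, 0, 0, 0, 0, 0, 0, 0, 0, 0, 0, 0, 0, 0, 0, 0, 0, 0, 0, 0, 0, 0, 0, 0, 0, 0, 0, 0, 0, 0, 0, 0, 0, 0, 0],
  fingers=1,
  grip_force=50,
)

```text
clock: 9.62
tool_pos: [0.5123, 0.1716, 0.1006]
tool_rot: [0.0, -0.605, 0.796, 0.0]
ft_force: [-1.8, 1.2, 4.2]
grip_width: 0.0111
finger_force: 50.7
```

Emit:
drive_tool(
  moves=[0, 0, -0.02, 0, 0, 0, 0, 0, -0.05, 0, 0, 0, 0, 0, -0.1, 0, 0, 0, 0, 0, -0.16, 0, 0, 0, 0, 0, -0.22, 0, 0, 0, 0, 0, -0.3, 0, 0, 0, 0, 0, -0.4, 0, 0, 0, 0, 0, -0.5, 0, 0, 0, 0, 0, -0.5, 0, 0, 0, 0, 0, -0.5, 0, 0, 0],
)

```text
clock: 10.45
tool_pos: [0.5133, 0.1717, 0.1766]
tool_rot: [0.001, -0.605, 0.796, -0.001]
ft_force: [-0.4, 0.3, -3.3]
grip_width: 0.0109
finger_force: 49.6
```

Run:
```python
from h import *
s=observe();print(s['tool_pos'],s['ft_force'],s['grip_width'],rel((.32,.07,.0646)))
```

```text
[0.51328361 0.171699   0.17659327] [-0.40816989  0.26669189 -3.3308112 ] 0.010896327026247434 [0.999 1.063 0.742]
```

Emit:
drive_tool(
  moves=[0.05, 0.05, 0, 0, 0, 0, 0.15, 0.15, 0, 0, 0, 0, 0.28, 0.28, 0, 0, 0, 0, 0.42, 0.42, 0, 0, 0, 0, 0.56, 0.56, 0, 0, 0, 0, 0.7, 0.7, 0, 0, 0, 0, 0.82, 0.83, 0, 0, 0, 0, 0.92, 0.93, 0, 0, 0, 0, 0.98, 0.98, 0, 0, 0, 0, 1, 1, 0, 0, 0, 0],
)

```text
clock: 11.28
tool_pos: [0.3252, 0.066, 0.1746]
tool_rot: [-0.001, -0.605, 0.796, 0.0]
ft_force: [-0.3, -0.0, -4.2]
grip_width: 0.0113
finger_force: 49.6
```

Run:
```python
from h import *
s=observe();print(s['tool_pos'],s['ft_force'],s['grip_width'],rel((.32,.07,.0646)))
cv2.imwrite("pics/s6.png",get_image("side")[60:320,130:490,::-1].repeat(2,0).repeat(2,1))
```

```text
[0.32518036 0.06595728 0.1746114 ] [-0.32237929 -0.02321722 -4.20093365] 0.01132355365852576 [-0.018  0.039  0.733]
```

View pics/s6.png

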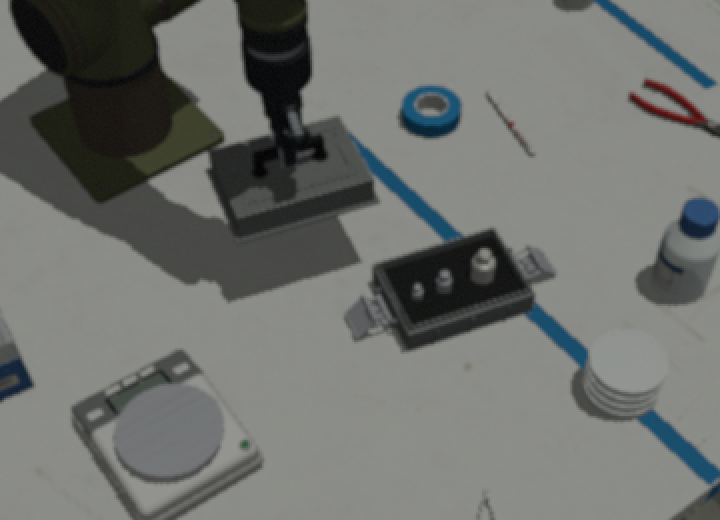

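Emit:
drive_tool(
  moves=[0, 0.02, 0.08, 0, 0, 0, 0, 0.02, 0.2, 0, 0, 0, 0, 0.02, 0.34, 0, 0, 0, 0, 0.02, 0.48, 0, 0, 0, 0, 0.02, 0.58, 0, 0, 0, 0, 0.02, 0.65, 0, 0, 0, 0, 0.02, 0.69, 0, 0, 0, 0, 0.02, 0.71, 0, 0, 0, 0, 0.02, 0.725, 0, 0, 0, 0, 0.02, 0.725, 0, 0, 0],
)

```text
clock: 12.17
tool_pos: [0.3256, 0.068, 0.0666]
tool_rot: [0.0, -0.605, 0.796, -0.0]
ft_force: [0.3, -0.6, -3.3]
grip_width: 0.0114
finger_force: 49.6
```

Emit:
drive_tool(
  moves=[0, 0, 0.003, 0, 0, 0, 0, 0, 0.006, 0, 0, 0, 0, 0, 0.01, 0, 0, 0, 0, 0, 0.013, 0, 0, 0, 0, 0, 0.016, 0, 0, 0, 0, 0, 0.02, 0, 0, 0, 0, 0, 0.02, 0, 0, 0, 0, 0, 0.02, 0, 0, 0, 0, 0, 0.02, 0, 0, 0, 0, 0, 0.02, 0, 0, 0],
)

```text
clock: 13.0
tool_pos: [0.3253, 0.0678, 0.0644]
tool_rot: [0.001, -0.605, 0.796, -0.0]
ft_force: [-2.1, -0.3, 9.1]
grip_width: 0.011
finger_force: 51.4
```

Emit:
drive_tool(
  moves=[0, 0, -0.005, 0, 0, 0, 0, 0, -0.005, 0, 0, 0, 0, 0, -0.005, 0, 0, 0, 0, 0, -0.005, 0, 0, 0, 0, 0, -0.005, 0, 0, 0, 0, 0, -0.005, 0, 0, 0, 0, 0, -0.005, 0, 0, 0, 0, 0, -0.005, 0, 0, 0, 0, 0, -0.005, 0, 0, 0, 0, 0, -0.005, 0, 0, 0],
  fingers=0,
)

```text
clock: 13.83
tool_pos: [0.3247, 0.0677, 0.0643]
tool_rot: [-0.0, -0.605, 0.796, 0.0]
ft_force: [0.2, 0.1, -0.6]
grip_width: 0.0426
finger_force: 0.0
```

Emit:
drive_tool(
  moves=[0, 0, -0.1, 0, 0, 0, 0, 0, -0.25, 0, 0, 0, 0, 0, -0.5, 0, 0, 0, 0, 0, -0.75, 0, 0, 0, 0, -0.2, -0.8, 0, 0, 0, 0, -0.4, -0.8, 0, 0, 0, 0, -0.5, -0.8, 0, 0, 0, 0, -0.5, -0.8, 0, 0, 0, 0, -0.5, -0.8, 0, 0, 0, 0, -0.5, -0.8, 0, 0, 0],
)

```text
clock: 14.67
tool_pos: [0.3953, 0.0477, 0.1837]
tool_rot: [-0.001, -0.605, 0.796, 0.001]
ft_force: [-1.0, -0.5, -0.1]
grip_width: 0.0427
finger_force: 0.0
```

Run:
```python
from h import *
a=np.radians(-15.5);y=.04;p=(.512-y*np.sin(a),.174+y*np.cos(a))
s=observe();print(p,s['tool_pos'],s['ft_force'],s['grip_width'],rel((*p,.18)))
```

```text
(np.float64(0.5226895350431303), np.float64(0.2125452181283449)) [0.39533821 0.04765707 0.1836883 ] [-1.03914795 -0.4948862  -0.13347707] 0.04270850207661884 [-1.286 -0.524  0.022]
```

Emit:
drive_tool(
  moves=[-0.12, -0.06, 0, 0, 0, 0, -0.3, -0.16, 0, 0, 0, 0, -0.5, -0.3, 0, 0, 0, 0, -0.7, -0.4, 0, 0, 0, 0, -0.9, -0.5, 0, 0, 0, 0, -1, -0.52, 0, 0, 0, 0, -1, -0.52, 0, 0, 0, 0, -1, -0.52, 0, 0, 0, 0, -1, -0.52, 0, 0, 0, 0, -1, -0.52, 0, 0, 0, 0],
)

```text
clock: 15.5
tool_pos: [0.5106, 0.1704, 0.1842]
tool_rot: [-0.001, -0.605, 0.796, 0.0]
ft_force: [1.0, 0.0, 0.3]
grip_width: 0.0426
finger_force: 0.0
```

Run:
```python
from h import *
a=np.radians(-15.5);y=.04;p=(.512-y*np.sin(a),.174+y*np.cos(a))
s=observe();print(s['tool_pos'],rel((*p,.18)));C=cam("wrist")
print(proj(C,(*p,.068)),proj(C,(*p,.028)))
np.savez("w7.npz",K=C[0],r=C[1],t=C[2])
cv2.imwrite("pics/w7.png",get_image("wrist")[:,:,::-1])
```

```text
[0.51060635 0.17043094 0.18416943] [-0.292 -0.003  0.027]
[319.3 312. ] [319.3 288.7]
```

View pics/w7.png

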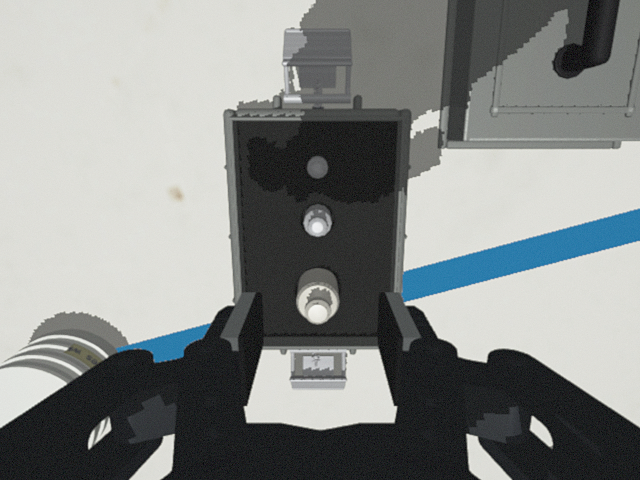

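Emit:
drive_tool(
  moves=[-0.2, -0.01, 0, 0, 0, 0, -0.29, -0.01, 0.1, 0, 0, 0, -0.29, -0.01, 0.25, 0, 0, 0, -0.29, -0.01, 0.4, 0, 0, 0, -0.29, -0.01, 0.55, 0, 0, 0, -0.29, -0.01, 0.7, 0, 0, 0, -0.29, -0.01, 0.8, 0, 0, 0, -0.29, -0.01, 0.86, 0, 0, 0, -0.29, -0.01, 0.89, 0, 0, 0, -0.29, -0.01, 0.89, 0, 0, 0],
)

```text
clock: 16.38
tool_pos: [0.5247, 0.2123, 0.0504]
tool_rot: [-0.001, -0.605, 0.796, 0.0]
ft_force: [-0.4, -0.5, 0.6]
grip_width: 0.0428
finger_force: 0.0
```

Emit:
drive_tool(
  moves=[0, 0, 0, 0, 0, 0, 0, 0, 0, 0, 0, 0, 0, 0, 0, 0, 0, 0, 0, 0, 0, 0, 0, 0, 0, 0, 0, 0, 0, 0, 0, 0, 0, 0, 0, 0, 0, 0, 0, 0, 0, 0, 0, 0, 0, 0, 0, 0, 0, 0, 0, 0, 0, 0, 0, 0, 0, 0, 0, 0],
  fingers=1,
  grip_force=30,
)

```text
clock: 17.22
tool_pos: [0.5261, 0.2131, 0.0519]
tool_rot: [0.001, -0.605, 0.796, -0.0]
ft_force: [-0.7, -0.5, 6.4]
grip_width: 0.0272
finger_force: 30.4
```

Emit:
drive_tool(
  moves=[0, 0, -0.03, 0, 0, 0, 0, 0, -0.08, 0, 0, 0, 0, 0, -0.15, 0, 0, 0, 0, 0, -0.24, 0, 0, 0, 0, 0, -0.36, 0, 0, 0, 0, 0, -0.48, 0, 0, 0, 0, 0, -0.58, 0, 0, 0, 0, 0, -0.65, 0, 0, 0, 0.05, 0, -0.68, 0, 0, 0, 0.1, 0, -0.68, 0, 0, 0],
)

```text
clock: 18.05
tool_pos: [0.522, 0.1984, 0.1541]
tool_rot: [0.001, -0.606, 0.796, -0.0]
ft_force: [0.1, 0.2, -2.0]
grip_width: 0.027
finger_force: 29.9
```

Emit:
drive_tool(
  moves=[0.08, 0, 0, 0, 0, 0, 0.2, -0.02, 0, 0, 0, 0, 0.34, -0.05, 0, 0, 0, 0, 0.48, -0.08, 0, 0, 0, 0, 0.62, -0.11, 0, 0, 0, 0, 0.74, -0.14, 0, 0, 0, 0, 0.84, -0.17, 0, 0, 0, 0, 0.92, -0.19, 0, 0, 0, 0, 0.97, -0.2, 0, 0, 0, 0, 1, -0.2, 0, 0, 0, 0],
)

```text
clock: 18.88
tool_pos: [0.5094, 0.0445, 0.1522]
tool_rot: [-0.001, -0.605, 0.796, 0.0]
ft_force: [-0.2, 0.8, -2.3]
grip_width: 0.0269
finger_force: 29.9
```

Emit:
drive_tool(
  moves=[0.08, 0, 0, 0, 0, 0, 0.2, -0.02, 0, 0, 0, 0, 0.34, -0.05, 0, 0, 0, 0, 0.48, -0.08, 0, 0, 0, 0, 0.62, -0.11, 0, 0, 0, 0, 0.74, -0.14, 0, 0, 0, 0, 0.82, -0.17, 0, 0, 0, 0, 0.87, -0.19, 0, 0, 0, 0, 0.9, -0.2, 0, 0, 0, 0, 0.9, -0.2, 0, 0, 0, 0],
)

```text
clock: 19.72
tool_pos: [0.5032, -0.0926, 0.1528]
tool_rot: [0.0, -0.605, 0.796, -0.0]
ft_force: [-0.7, 1.0, -2.3]
grip_width: 0.027
finger_force: 29.9
```

Run:
```python
from h import *
s=observe();print(s['clock'],s['tool_pos'],s['ft_force'],s['grip_width'],rel((.502,-.224,.15)));C=cam("wrist")
np.savez("w8.npz",K=C[0],r=C[1],t=C[2])
im=get_image("wrist");cv2.imwrite("pics/w8.png",im[:,:,::-1])
```

```text
19.7167 [ 0.503193   -0.09263527  0.15276531] [-0.70510213  1.03418762 -2.33192965] 0.027042782273132615 [ 0.846 -0.227  0.018]
```

View pics/w8.png

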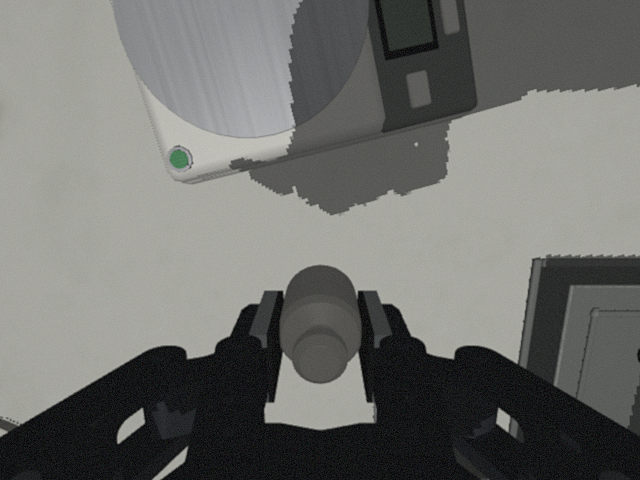

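Run:
```python
from h import *
from scipy.optimize import least_squares as L
d=np.load("w8.npz");C=(d['K'],d['r'],d['t'])
P=np.array([back(C,u,v,.062) for u,v in[(113,10),(252,138),(294,128),(366,35),(160,98)]])
f=L(lambda c:np.hypot(P[:,0]-c[0],P[:,1]-c[1])-.06,(.5,-.22));print(f.x,f.fun.round(4))
f2=L(lambda c:np.hypot(P[:,0]-c[0],P[:,1]-c[1])-c[2],(.5,-.22,.06));print(f2.x)
# refine: radial edge search
g=cv2.GaussianBlur(cv2.imread("pics/w8.png",0),(3,3),0).astype(float);Q=[]
for a in np.arange(0,2*np.pi,.05):
    rr=np.arange(.053,.067,.0004);px=np.array([proj(C,(f.x[0]+r*np.cos(a),f.x[1]+r*np.sin(a),.062)) for r in rr])
    if px.min()<2 or px[:,0].max()>637 or px[:,1].max()>477:continue
    v=cv2.remap(g.astype(np.float32),px[:,0].astype(np.float32)[None],px[:,1].astype(np.float32)[None],1)[0]
    w=np.abs(v[6:]-v[:-6]);k=w.argmax()
    if w[k]>12:Q.append((f.x+(rr[k+3])*np.array([np.cos(a),np.sin(a)])))
Q=np.array(Q);h=L(lambda c:np.hypot(Q[:,0]-c[0],Q[:,1]-c[1])-.06,f.x,loss='soft_l1',f_scale=.001);print(len(Q),h.x,np.std(h.fun))
print(rel((*h.x,.15)))
```

```text
[ 0.50520489 -0.2212447 ] [ 0.0004  0.0004  0.0002 -0.0003 -0.0008]
[ 0.50522672 -0.22119212  0.05995338]
64 [ 0.5054361  -0.22046414] 0.0015278979450218993
[ 0.821 -0.244  0.018]
```

Emit:
drive_tool(
  moves=[0.06, -0.02, 0, 0, 0, 0, 0.16, -0.05, 0, 0, 0, 0, 0.28, -0.08, 0, 0, 0, 0, 0.4, -0.12, 0, 0, 0, 0, 0.52, -0.16, 0, 0, 0, 0, 0.64, -0.19, 0, 0, 0, 0, 0.73, -0.22, 0, 0, 0, 0, 0.79, -0.24, 0, 0, 0, 0, 0.815, -0.24, 0, 0, 0, 0, 0.815, -0.24, 0, 0, 0, 0],
)

```text
clock: 20.6
tool_pos: [0.5049, -0.22, 0.1527]
tool_rot: [-0.0, -0.605, 0.796, 0.0]
ft_force: [0.3, 0.7, -2.2]
grip_width: 0.027
finger_force: 29.9
```

Run:
```python
from h import *
s=observe();print(s['tool_pos'],s['ft_force'],rel((.505,-.221,.098)))
```

```text
[ 0.50485275 -0.22000079  0.15266995] [ 0.29722865  0.72564779 -2.17340601] [ 0.006 -0.003  0.364]
```

Lower to just above the pan, then creep until contact.

Emit:
drive_tool(
  moves=[0.005, 0, 0.04, 0, 0, 0, 0.005, 0, 0.1, 0, 0, 0, 0.005, 0, 0.17, 0, 0, 0, 0.005, 0, 0.24, 0, 0, 0, 0.005, 0, 0.29, 0, 0, 0, 0.005, 0, 0.325, 0, 0, 0, 0.005, 0, 0.345, 0, 0, 0, 0.005, 0, 0.355, 0, 0, 0, 0.005, 0, 0.36, 0, 0, 0, 0.005, 0, 0.36, 0, 0, 0],
)

```text
clock: 21.43
tool_pos: [0.505, -0.2204, 0.099]
tool_rot: [0.0, -0.605, 0.796, -0.0]
ft_force: [-0.2, 0.6, -2.1]
grip_width: 0.0272
finger_force: 29.9
```

Emit:
drive_tool(
  moves=[0, 0, 0.002, 0, 0, 0, 0, 0, 0.004, 0, 0, 0, 0, 0, 0.006, 0, 0, 0, 0, 0, 0.008, 0, 0, 0, 0, 0, 0.01, 0, 0, 0, 0, 0, 0.012, 0, 0, 0, 0, 0, 0.014, 0, 0, 0, 0, 0, 0.014, 0, 0, 0, 0, 0, 0.014, 0, 0, 0, 0, 0, 0.014, 0, 0, 0],
)

```text
clock: 22.27
tool_pos: [0.5048, -0.2204, 0.0967]
tool_rot: [-0.0, -0.605, 0.796, 0.0]
ft_force: [0.5, 0.2, -1.9]
grip_width: 0.0271
finger_force: 29.9
```

Emit:
drive_tool(
  moves=[0, 0, 0.002, 0, 0, 0, 0, 0, 0.004, 0, 0, 0, 0, 0, 0.006, 0, 0, 0, 0, 0, 0.008, 0, 0, 0, 0, 0, 0.01, 0, 0, 0, 0, 0, 0.01, 0, 0, 0, 0, 0, 0.01, 0, 0, 0, 0, 0, 0.01, 0, 0, 0, 0, 0, 0.01, 0, 0, 0, 0, 0, 0.01, 0, 0, 0],
)

```text
clock: 23.1
tool_pos: [0.5048, -0.2204, 0.0959]
tool_rot: [0.0, -0.605, 0.796, -0.0]
ft_force: [-1.8, 0.4, 4.9]
grip_width: 0.0271
finger_force: 30.6
```

Emit:
drive_tool(
  moves=[0, 0, -0.005, 0, 0, 0, 0, 0, -0.005, 0, 0, 0, 0, 0, -0.005, 0, 0, 0, 0, 0, -0.005, 0, 0, 0, 0, 0, -0.005, 0, 0, 0, 0, 0, -0.005, 0, 0, 0, 0, 0, -0.005, 0, 0, 0, 0, 0, -0.005, 0, 0, 0, 0, 0, -0.005, 0, 0, 0, 0, 0, -0.005, 0, 0, 0],
  fingers=-0.2,
)

```text
clock: 23.93
tool_pos: [0.5048, -0.2204, 0.0959]
tool_rot: [0.0, -0.605, 0.796, 0.0]
ft_force: [-0.2, 0.0, -0.3]
grip_width: 0.0509
finger_force: 0.0
```

Emit:
drive_tool(
  moves=[0, 0, -0.05, 0, 0, 0, 0, 0, -0.15, 0, 0, 0, 0, 0, -0.3, 0, 0, 0, 0, 0, -0.5, 0, 0, 0, 0, 0, -0.7, 0, 0, 0, -0.2, 0, -0.8, 0, 0, 0, -0.4, 0, -0.8, 0, 0, 0, -0.6, 0, -0.8, 0, 0, 0, -0.8, 0, -0.8, 0, 0, 0, -0.8, 0, -0.8, 0, 0, 0],
)

```text
clock: 24.77
tool_pos: [0.5381, -0.1005, 0.2169]
tool_rot: [0.001, -0.607, 0.794, 0.0]
ft_force: [-0.1, -1.0, 0.8]
grip_width: 0.0513
finger_force: 0.0
```

Run:
```python
from h import *
s=observe();print(s['clock'],s['tool_pos'],s['ft_force']);S=cam("side")
print(proj(S,(.505,-.221,.062)),proj(S,(.505,-.221,.112)))
cv2.imwrite("pics/f.png",get_image("side")[60:440,90:490,::-1].repeat(2,0).repeat(2,1)[:600])
```

```text
24.7667 [ 0.53814445 -0.10049169  0.21687697] [-0.12872629 -1.01829092  0.76765846]
[214.2 273.8] [210.4 261.1]
```

View pics/f.png

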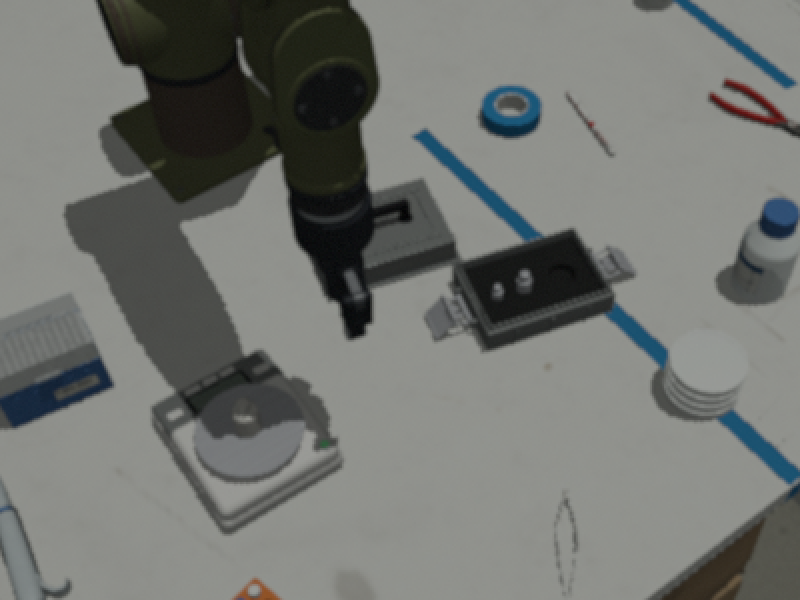

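The final picture shows the weight upright at the pan's centre (about (246, 425) in the crop, as predicted). The lid is flat on the bench clear of the case, both clips are open, and the two small weights are in their wells.

```bash
python3 -c "
from cell import *
print(finish_job())"
```

```text
the job is handed in; nothing more can be done
None
```

The job is handed in at about 25 s on the robot's clock: both clips are open, the lid lies flat on the bench clear of the case, the largest weight stands upright in the middle of the balance pan, and the two smaller weights are still in their wells.

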